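Draw out the probe arm of the sample inlet and hold it at the red mark

TASK

A small sample inlet with a clear dust cover stands on the worktop. Take the cover by the steel bar on its top and swing it forward and down until it lies fully open, then squeeze the orange lock button on the black grip of the probe arm and draw the arm out until the red 60 mm mark on its scale stands at the front edge of the aluminium collar. Finish while still holding the arm steady there, button squeezed, against its return spring, so that a sample tube can be offered to the needle; leave the rack, bottles and other things on the worktop where they are.

Things in the scene. Friction and masses are not known exactly. Their poses are not given: they have to be found in the camera images.
- sample_inlet: the inlet, fixed on the worktop. Origin on the worktop under its middle; its -x axis is FRONT (arm and cover move that way; roughly world -y), y across, z up. White rear case: x -20 to 110 mm, y +-75 mm, 122 mm high. Open bay before it: x -130 to -20 mm, floor 20 mm high, side walls at y +-74 mm, 61 mm high
- dust_cover (a joint): hinge of the clear cover, rad: 0 = closed, 1.57 = fully open, lying flat in front; may start ajar. Cover: 300 g box hood over the bay, 138 mm high closed. It balances near 0.27 rad; led past 0.4 rad and let go it sinks open by itself, damped, in about 2 s. Opening needs up to 5 N at the bar. Open, its panels are walls up to 125 mm high, 180 to 255 mm ahead of the inlet's origin
- cover_bar (a point): middle of the steel bar on top of the cover: round, 10 mm thick, 62 mm clear between its posts, along the inlet's y axis; its centre is 40 mm above the top panel. Closed, it is at (-124, 0, 178) mm in the inlet's frame; it swings forward and down about the hinge
- cover_hinge (a point): middle of the cover's hinge line, at (-130, 0, 16) mm in the inlet's frame, parallel to its y axis, at the lower front edge of the bay. Fixed.
- probe_arm (a joint): how far the arm is drawn out to the front, m: 0 = home, 0.060 = red mark at the collar's front edge, 0.095 = end stop. Locked at home by a hook; slides once the button is in by 4.5 mm. A spring pulls it back with 4 to 5 N and nothing locks it at the mark. 16 mm square tube, axis 85 mm high along the inlet's x; black marks every 10 mm, one red band 3 mm wide at 60 mm
- grip_block (a point): middle of the black grip block on the arm's outer end, at button height: (-74, 0, 99) mm in the inlet's frame when home; moves with the arm. Block 36 mm long (x), 24 mm wide (y; 30 mm with the button out), from 75 to 119 mm high. Pinch it across y from above. A needle hangs 32 mm ahead of this point; the collar begins 34 mm behind it
- lock_button (a joint): orange lock button on the +y flank of the grip block (24 x 22 mm, centred on grip_block, 6 mm proud), m: 0 = out, 0.006 = squeezed flush. It springs back when let go; 1.5 N starts it, 4.5 N is fully in. Pinching the grip block across y squeezes it.
- collar_edge (a point): point on the front edge of the aluminium collar, above the arm's tube, where the scale is read: (-40, 0, 93) mm in the inlet's frame. Collar: 58 mm wide, from 65 to 105 mm high. Fixed.
- tube_rack: white grid rack 45 x 134 x 68 mm holding three test tubes that stand 117 mm high (bystander); origin under its middle
- amber_bottle: amber bottle with red cap, 57 mm across, 115 mm high (bystander); origin under its middle
- white_bottle: white plastic bottle, 52 mm across, 98 mm high (bystander); origin under its middle
- film_carton: blue and white carton 50 x 116 x 48 mm (bystander); origin under its middle
- amber_vial: amber vial with blue cap, 17 mm across, 46 mm high (bystander); origin under its middle
- notebook: blue notebook 152 x 112 x 14 mm with a marker pen lying on it (bystander); origin under its middle
- calculator: flat calculator 120 x 66 x 12 mm (bystander); origin under its middle
- white_vial: clear vial with white cap and white label, 17 mm across, 46 mm high (bystander); origin under its middle

How it is judged:
By the outcome, as a careful person would: the job done as asked, in the order asked, and still so for the second after the job is handed in, while the arm keeps its last pose, push and grip.
It also fails if it takes over 45 s, if anything falls off the work surface, if the arm or the gripper's body presses on something with over 40 N, if the wrist force passes 120 N, or if a joint passes its speed limit or range.

ROBOT

A 7-joint arm with a two-finger parallel gripper is mounted at the origin on a cart in front of the work surface, level with it; the furniture and walls round the work are solid. World frame = base frame: x ahead of the robot, y to its left, z up, the work surface at z = 0. Lengths are in m, angles in rad, forces in N, time in s.
With the tool pointing down it reaches from about 0.35 to 0.9 m from the base axis. Payload 8.1 kg.
Tool frame: the origin (TCP) lies where the fingers leave the gripper's body, on its centre line; the fingertips stand 66 mm ahead of it and the grasp point (between the pads) lies 47 mm ahead of it (arm.tip_reach is the distance from the TCP to the fingertips, in m); z points along the fingers, y is the direction in which the jaws open and shut (so a half turn about z gives the same grasp; the last joint's range is limited). The gripper opens to 92 mm and grips with 3 to 60 N. Pads are 19 mm wide; open, the fingers measure 130 mm over their backs; the gripper's body (75 mm by 190 mm) begins 47 mm behind the grasp point.
Start: joints at [-1.38, 0.434, 0.025, 1.573, -0.012, 1.134, -0.075], TCP at [0.181, 0.598, 0.292] pointing down, gripper open.
Joint ranges: [-2.62, 2.62], [-0.44, 2.09], [-1.27, 1.32], [0.08, 2.57], [-1.32, 4.46], [0.12, 2], [-2.74, 2.74]. Speed limits (rad/s): [2.22, 2.22, 3.01, 3.01, 3.14, 3.14, 3.14].

INTERFACE

Orientations are given as a rotation vector (axis times angle).
In Python, from cell import arm gives the robot as it stands.
- The arm moves only by the tool carry_out, never from a script. Its argument "plan" is a list of rows, each a list of 5 numbers: the shift along the world's x, y, z in cm, then the turn about the world's z in rad, then the finger opening in cm, from 0 to 9.18. In form: [[tx, ty, tz, spin, fingers], ...]. A call has 1 to 20 rows; each row is the pose to reach, as a shift and turn from the pose measured when the call began; what a row does not reach only later rows make up. A row lasts 1/10 s, in which the tool goes at most 50 mm and 8.59 degrees, less where a joint would pass 70% of its speed; a pose out of reach is approached as far as the arm can. A call with a gripper value outside its range is refused whole. The fingers move at their own pace and stop on an object; "squeeze" is the grip in N (left out, the last holds). Time passes only in rows, so rows that repeat a pose let the fingers close. It gives the time, the measured TCP pose, the force and the opening at its end, in the units of the state.
- arm.observe(): the state, without advancing time (a new reading comes with each control period).
- arm.get_image(name): name is "side" or "top"; returns (picture, depth): 480x640x3 uint8, red, green, blue; 480x640 float32, m along the optical axis (not along the pixel's ray), 0 where there is no reading.
- arm.get_calibration(name): a dict with "intrinsics" (3x3 intrinsics, pixels), "rvec" (rotation vector, rad) and "tvec" (3), from world to camera coordinates, as OpenCV has them. Camera axes: x right, y down, z forward; pixel columns grow to the right and rows downward; lengths in m; the calibration is good to about 2 mm. A picture is of the moment at which its call begins. get_calibration takes no time and is no camera call.
- arm.sign_off(): hands the job in, once; it reports no verdict.
The state is a dict: "clock": time; "joints": joint angles; "dq": joint speeds; "joint_efforts": joint torques, N m; "position": TCP position; "ee_rot": TCP orientation; "force": force on the tool from outside, world axes, zero at the start; "ft_torque": the same for the moment, N m; "width": opening from 0.0 (shut) to 1.0 (fully open).
Only numpy, scipy, OpenCV 4.12 (cv2) and the standard library are available. Lean on these libraries where they do the work, as an engineer would, in place of code of your own. Each camera call takes 0.05 s, during which the arm holds its last target. There are 200 camera calls.

## Working session

There is one attempt and no reset: what is moved stays moved. The work goes in short steps, Python scripts to look and compute and a tool call to move; the robot and the scene stay as the last step left them, time stands still between calls to the robot, and variables do not carry over. Pictures are saved under pics/ and viewed, about 8 in all and at most 12, crops included, and the job is handed in when it is done.

Besides the shell and the picture viewer there is one more tool, called after ">>>" by a JSON object that holds its "method" and its "body", one argument or row to a line. carry_out: Moves the arm, as the interface text tells. Its arguments: {"type":"object","properties":{"plan":{"type":"array"},"squeeze":{"type":"number"}},"required":["plan"]}

```bash
mkdir -p pics; cat > h.py <<'E'
import numpy as np,cv2
from cell import arm
def cam(n):
    c=arm.get_calibration(n);K=np.array(c["intrinsics"]);R=cv2.Rodrigues(np.array(c["rvec"],float))[0];t=np.array(c["tvec"],float).ravel();return K,R,t
def cloud(n,d):
    K,R,t=cam(n);v,u=np.mgrid[:480,:640]
    P=np.stack([(u-K[0,2])/K[0,0]*d,(v-K[1,2])/K[1,1]*d,d],-1)
    W=(P-t)@R;W[d==0]=np.nan;return W
def proj(n,X):
    K,R,t=cam(n);p=(np.atleast_2d(X)@R.T+t)@K.T;return p[:,:2]/p[:,2:]
def shot(n,name):
    im,d=arm.get_image(n);cv2.imwrite(f"pics/{name}.png",im[...,::-1]);np.savez(f"pics/{name}.npz",im=im,d=d);return im,d
E
python3 - <<'E'
from h import *
s=arm.observe();print(s)
for n in("side","top"):
    shot(n,n+"0");K,R,t=cam(n);print(n,K[0,0],-R.T@t,R[2])
a=cv2.imread("pics/side0.png");b=cv2.imread("pics/top0.png")
E
```

```text
{'clock': 0.0, 'joints': array([-1.37959748,  0.4352127 ,  0.02495782,  1.57412925, -0.01160795,
        1.13399042, -0.07510456]), 'dq': array([-6.09167294e-04, -1.80887132e-03, -1.35110991e-03,  1.03511393e-03,
       -1.13979882e-03,  1.81188651e-04, -7.78678173e-05]), 'joint_efforts': array([ 3.44634364e-04, -6.67845011e+01,  9.85089093e-01, -3.14455390e+01,
       -6.06856006e-02,  4.27905063e-02,  1.50621149e-04]), 'position': array([0.18090832, 0.59780223, 0.29143866]), 'ee_rot': array([-4.59924828e-01, -3.10763876e+00,  2.49967929e-03]), 'force': array([0.20497025, 0.14668861, 0.42229174]), 'ft_torque': array([0.00725949, 0.04528525, 0.02256899]), 'width': 1.0012447266229303}
side 470.07941655769963 [ 0.49492203 -1.14316729  0.69566404] [ 0.01566745  0.89100171 -0.45372952]
top 464.1446837843579 [ 0.36690146 -0.01255486  1.53009662] [ 0.11126826  0.00333683 -0.99378481]
```

View pics/side0.png

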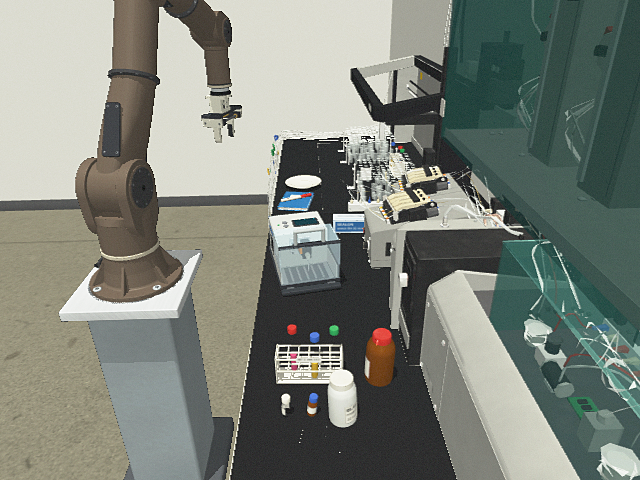

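View pics/top0.png

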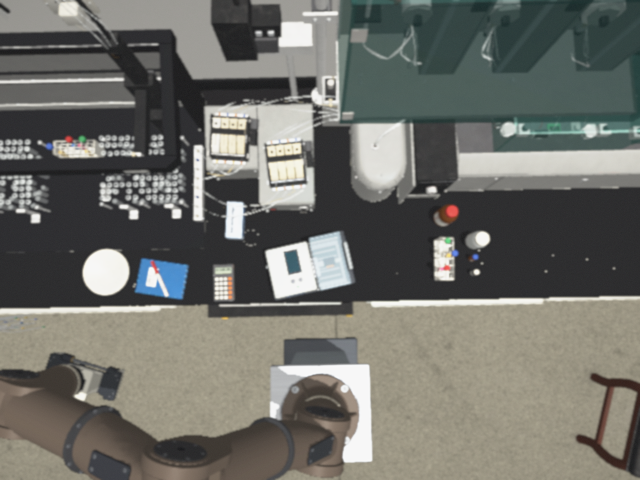

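The side view shows the inlet near (305,250), with its front towards the camera and the cover over the bay. In the top view the inlet is at (310,265), with its front to the right (-y). The rack and bottles are well clear, at about (450,250). Next I fit the white case top from depth.

```bash
python3 - <<'E'
from h import *
d=np.load("pics/top0.npz");W=cloud("top",d["d"]);im=d["im"].astype(int)
sub=np.zeros((480,640),bool);sub[225:310,255:365]=1
m=sub&(abs(W[...,2]-.122)<.006)
P=W[m];print(m.sum(),np.median(P,0))
m2=m.astype(np.uint8);n,l,st,_=cv2.connectedComponentsWithStats(m2);k=1+np.argmax(st[1:,4]);P=W[l==k]
r=cv2.minAreaRect(P[:,:2].astype(np.float32)*1000);print(r,cv2.boxPoints(r),len(P),np.median(P[:,2]))
# high things: bar
h=sub&(W[...,2]>.128);print("high",h.sum())
v,u=np.nonzero(h)
for a,b in list(zip(v,u))[::max(1,len(v)//25)]:print(b,a,W[a,b].round(3),im[a,b])
a=cv2.resize(cv2.imread("pics/top0.png")[225:310,250:365],None,fx=6,fy=6,interpolation=2)
b=cv2.resize(cv2.imread("pics/side0.png")[200:305,255:355],None,fx=5,fy=5,interpolation=2)
o=np.zeros((600,800,3),np.uint8)
cv2.imwrite("pics/t1.png",a);cv2.imwrite("pics/s1.png",b)
E
```

```text
1903 [0.45149569 0.07922071 0.12261664]
((453.13751220703125, 78.57206726074219), (149.53506469726562, 129.66961669921875), 11.621235847473145) [[3.66842285e+02 1.27016556e+02]
 [3.92963074e+02 5.08499146e-03]
 [5.39432739e+02 3.01275787e+01]
 [5.13311951e+02 1.57139053e+02]] 1902 0.12261692238148719
high 2011
340 231 [ 0.565 -0.072  0.139] [ 92  97 101]
334 236 [ 0.55  -0.054  0.14 ] [195 213 217]
313 239 [0.542 0.01  0.14 ] [190 208 215]
321 241 [ 0.536 -0.014  0.141] [216 226 229]
329 243 [ 0.529 -0.038  0.143] [223 232 236]
333 245 [ 0.523 -0.05   0.139] [206 219 223]
339 247 [ 0.516 -0.068  0.141] [197 214 218]
343 249 [ 0.51  -0.08   0.138] [113 121 126]
344 251 [ 0.504 -0.083  0.141] [112 118 119]
346 253 [ 0.494 -0.086  0.18 ] [184 189 188]
346 255 [ 0.492 -0.088  0.142] [165 169 168]
347 257 [ 0.482 -0.089  0.18 ] [189 193 192]
344 259 [ 0.48  -0.082  0.133] [158 172 179]
343 261 [ 0.474 -0.079  0.137] [192 209 216]
345 263 [ 0.468 -0.085  0.139] [155 168 176]
342 265 [ 0.462 -0.076  0.137] [217 227 231]
343 267 [ 0.456 -0.078  0.143] [215 224 229]
341 269 [ 0.45  -0.072  0.136] [216 226 230]
341 271 [ 0.444 -0.072  0.144] [212 223 227]
341 273 [ 0.438 -0.072  0.137] [211 223 226]
345 275 [ 0.432 -0.084  0.132] [211 222 227]
349 277 [ 0.426 -0.096  0.13 ] [164 177 185]
352 279 [ 0.419 -0.104  0.145] [109 114 119]
320 282 [ 0.413 -0.008  0.138] [204 218 222]
329 284 [ 0.406 -0.035  0.147] [225 234 237]
326 288 [ 0.394 -0.026  0.142] [192 204 211]
```

View pics/t1.png

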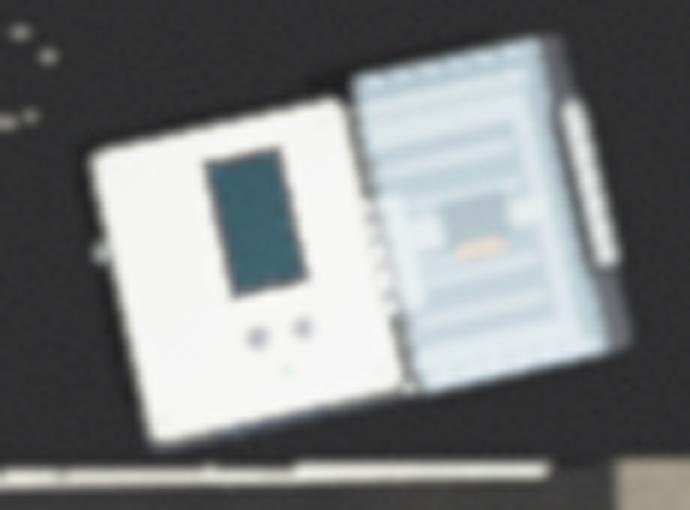

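View pics/s1.png

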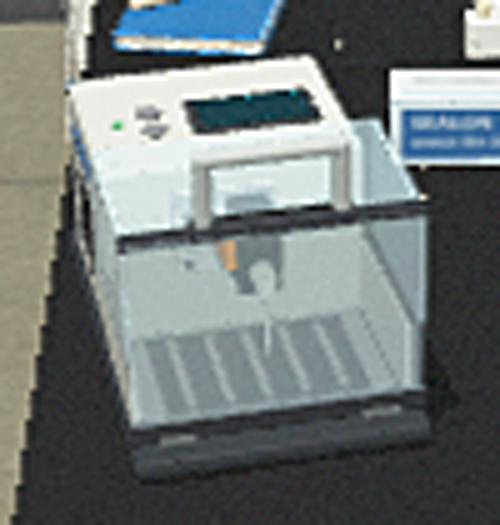

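The case fits at 149.5 x 129.7 mm and z = 122.6 mm, which agrees with the given sizes. In the crops the bar runs from (570,100) to (605,265) at the cover's front, and the orange button is on the robot side, as +y should be. Now I'll check how far the cover is ajar from the bar, and work out the shifts.

```bash
cat >> h.py <<'E'
ux=np.array([-.2014,.9795]);uy=np.array([-.9795,-.2014]);O=np.array([.4622,.0345])
def w2i(P): q=np.asarray(P)[...,:2]-O;return np.stack([q@ux,q@uy,np.asarray(P)[...,2]],-1)
def i2w(x,y,z): return np.r_[O+x*ux+y*uy,z]
E
python3 - <<'E'
from h import *
for n in("top","side"):
    d=np.load(f"pics/{n}0.npz");W=cloud(n,d["d"]);I=w2i(W)
    m=(abs(I[...,1])<.04)&(I[...,0]<-.09)&(I[...,0]>-.25)&(I[...,2]>.150)&(I[...,2]<.2)
    p=I[m];print(n,m.sum(),np.median(p,0),p.min(0),p.max(0),np.median(p[p[:,2]>.168],0))
p0=arm.observe()["position"]
for th in(0,.03,.06,.1,.2):
    x=-.130+.006*np.cos(th)-.162*np.sin(th);z=.016+.006*np.sin(th)+.162*np.cos(th)
    print(th,x,z,((i2w(x,0,z+.047)-p0)*100).round(2))
E
```

```text
top 97 [-0.12833465 -0.00056091  0.18158075] [-0.13375437 -0.03924154  0.15170733] [-0.1234491   0.0396896   0.18777532] [-0.12854965  0.0005656   0.18169808]
side 194 [-0.1335355  -0.00068668  0.17897424] [-0.14046419 -0.03944796  0.15127801] [-0.12743876  0.03997635  0.18574679] [-0.13368144 -0.00049335  0.180709  ]
0 -0.124 0.178 [ 30.63 -68.48  -6.66]
0.03 -0.12886197083031037 0.17810707846855095 [ 30.72 -68.96  -6.64]
0.06 -0.1337249658100588 0.17806827150837976 [ 30.82 -69.43  -6.65]
0.1 -0.140202988505118 0.17778967527492115 [ 30.95 -70.07  -6.68]
0.2 -0.15630403212175248 0.1759628015950515 [ 31.28 -71.65  -6.86]
```

>>> {"method": "carry_out", "body": {
  "plan": [
    [15,-34,0,0.25,4],
    [15,-34,0,0.25,4],
    [15,-34,0,0.25,4],
    [15,-34,0,0.25,4],
    [15,-34,0,0.25,4],
    [15,-34,0,0.25,4],
    [15,-34,0,0.25,4],
    [15,-34,0,0.25,4],
    [15,-34,0,0.25,4],
    [15,-34,0,0.25,4]
  ]
}}

```text
clock: 1.1
position: [0.3309, 0.2579, 0.2916]
ee_rot: [-0.07, -3.141, 0.002]
force: [0.5, 0.2, -1.0]
width: 0.434
```

>>> {"method": "carry_out", "body": {
  "plan": [
    [15.7,-35,0,0.247,4],
    [15.7,-35,0,0.247,4],
    [15.7,-35,0,0.247,4],
    [15.7,-35,0,0.247,4],
    [15.7,-35,0,0.247,4],
    [15.7,-35,0,0.247,4],
    [15.7,-35,0,0.247,4],
    [15.7,-35,0,0.247,4],
    [15.7,-35,0,0.247,4],
    [15.7,-35,0,0.247,4],
    [15.7,-35,0,0.247,4]
  ]
}}

```text
clock: 2.2
position: [0.488, -0.0901, 0.2911]
ee_rot: [0.321, -3.124, 0.001]
force: [-0.9, 1.1, -0.5]
width: 0.439
```

```bash
python3 - <<'E'
from h import *
s=arm.observe();print(s["joints"].round(2),s["position"],s["ee_rot"],w2i(s["position"]))
im,_=shot("side","s2");cv2.imwrite("pics/s2c.png",cv2.resize(im[150:310,220:400,::-1],None,fx=3.7,fy=3.7,interpolation=2))
E
```

```text
[-0.3   0.23  0.46  1.91 -0.12  1.03  1.98] [ 0.4879801  -0.09005853  0.29111939] [ 3.21269613e-01 -3.12433699e+00  5.34929789e-04] [-1.27197193e-01 -1.65523066e-04  2.91119387e-01]
```

View pics/s2c.png

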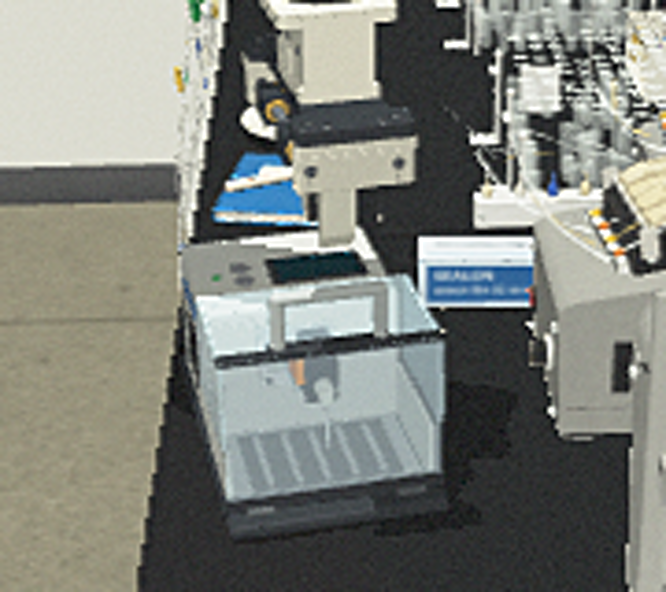

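The fingers are centred above the bar (image about (335,220), bar at (330,295)). Next I descend and grip.

>>> {"method": "carry_out", "body": {
  "plan": [
    [0,-0.2,-3.3,0,4],
    [0,-0.2,-6.6,0,4],
    [0,-0.2,-6.6,0,4],
    [0,-0.2,-6.6,0,4],
    [0,-0.2,-6.6,0,0.5],
    [0,-0.2,-6.6,0,0.5],
    [0,-0.2,-6.6,0,0.5],
    [0,-0.2,-6.6,0,0.5],
    [0,-0.2,-6.6,0,0.5],
    [0,-0.2,-6.6,0,0.5]
  ],
  "squeeze": 12
}}

```text
clock: 3.25
position: [0.4882, -0.0921, 0.2257]
ee_rot: [-0.322, 3.125, -0.001]
force: [-0.8, 0.9, 5.3]
width: 0.102
```

```bash
python3 - <<'E'
from h import *
s=arm.observe();p=s["position"];print(s["width"],s["force"],p,w2i(p))
t0=np.arctan2(-(w2i(p)[0]+.13)+.0,.162)+.037
print(t0)
for th in np.arange(.1,.75,.05):
    x=-.130+.006*np.cos(th)-.162*np.sin(th);z=.016+.006*np.sin(th)+.162*np.cos(th)
    x0=-.130+.006*np.cos(t0)-.162*np.sin(t0);z0=.016+.006*np.sin(t0)+.162*np.cos(t0)
    print(th.round(2),((i2w(x,0,z)-i2w(x0,0,z0))*100).round(1))
E
```

```text
0.10156969017112412 [-0.77865386  0.86372722  5.32197814] [ 0.48819217 -0.09208675  0.22569948] [-1.29226544e-01  3.52364783e-05  2.25699476e-01]
0.03222561913802027
0.1 [ 0.2 -1.1 -0. ]
0.15 [ 0.4 -1.9 -0.1]
0.2 [ 0.5 -2.7 -0.2]
0.25 [ 0.7 -3.4 -0.4]
0.3 [ 0.9 -4.2 -0.6]
0.35 [ 1.  -5.  -0.8]
0.4 [ 1.2 -5.7 -1.1]
0.45 [ 1.3 -6.4 -1.4]
0.5 [ 1.5 -7.2 -1.7]
0.55 [ 1.6 -7.9 -2.1]
0.6 [ 1.8 -8.6 -2.5]
0.65 [ 1.9 -9.2 -3. ]
0.7 [ 2.  -9.8 -3.4]
```

The bar is held (opening about 9.4 mm). Now the swing to 0.65 rad along the arc.

>>> {"method": "carry_out", "body": {
  "plan": [
    [0.2,-1.1,0,0,0.5],
    [0.4,-1.9,-0.1,0,0.5],
    [0.5,-2.7,-0.2,0,0.5],
    [0.7,-3.4,-0.4,0,0.5],
    [0.9,-4.2,-0.6,0,0.5],
    [1.0,-5.0,-0.8,0,0.5],
    [1.2,-5.7,-1.1,0,0.5],
    [1.3,-6.4,-1.4,0,0.5],
    [1.5,-7.2,-1.7,0,0.5],
    [1.6,-7.9,-2.1,0,0.5],
    [1.8,-8.6,-2.5,0,0.5],
    [1.9,-9.2,-3.0,0,0.5],
    [1.9,-9.2,-3.0,0,0.5]
  ]
}}

```text
clock: 4.55
position: [0.5071, -0.1853, 0.1951]
ee_rot: [0.32, -3.125, 0.002]
force: [-1.4, -0.9, 0.3]
width: 0.104
```

Now I release and lift straight up, so the cover sinks open by itself.

>>> {"method": "carry_out", "body": {
  "plan": [
    [0,0,0,0,2.5],
    [0,0,0,0,2.5],
    [0,0,3,0,2.5],
    [0,0,7,0,2.5],
    [0,0,11,0,2.5],
    [0,0,11,0,5],
    [0,0,11,0,5]
  ]
}}

```text
clock: 5.25
position: [0.5077, -0.185, 0.3061]
ee_rot: [-0.321, 3.122, -0.002]
force: [0.4, -0.1, -0.6]
width: 0.401
```

```bash
python3 - <<'E'
from h import *
s=arm.observe();p=s["position"];print(s["clock"],p,s["ee_rot"],s["joints"].round(2));g=i2w(-.074,0,.099);print("to grip",((g-p)*100+[0,0,4.7]).round(2), g)
E
```

```text
5.25 [ 0.50769755 -0.18504471  0.30606278] [-3.20811915e-01  3.12244215e+00 -2.35405820e-03] [-0.12  0.29  0.49  1.79 -0.15  1.09  2.19]
to grip [ -3.06  14.71 -16.01] [ 0.4771036 -0.037983   0.099    ]
```

>>> {"method": "carry_out", "body": {
  "plan": [
    [-3.1,14.7,0,-1.571,6.5],
    [-3.1,14.7,0,-1.571,6.5],
    [-3.1,14.7,0,-1.571,6.5],
    [-3.1,14.7,0,-1.571,6.5],
    [-3.1,14.7,0,-1.571,6.5],
    [-3.1,14.7,0,-1.571,6.5],
    [-3.1,14.7,0,-1.571,6.5],
    [-3.1,14.7,0,-1.571,6.5],
    [-3.1,14.7,0,-1.571,6.5],
    [-3.1,14.7,0,-1.571,6.5],
    [-3.1,14.7,0,-1.571,6.5],
    [-3.1,14.7,0,-1.571,6.5],
    [-3.1,14.7,0,-1.571,6.5],
    [-3.1,14.7,0,-1.571,6.5]
  ]
}}

```text
clock: 6.65
position: [0.4764, -0.0379, 0.3056]
ee_rot: [1.979, 2.44, -0.006]
force: [0.1, -0.1, 0.7]
width: 0.707
```

```bash
python3 - <<'E'
from h import *
s=arm.observe();p=s["position"];print(s["clock"],p,s["ee_rot"],s["joints"].round(2),w2i(p))
im,d=shot("side","s3");I=w2i(cloud("side",d))
m=(I[...,0]<-.15)&(I[...,0]>-.32)&(abs(I[...,1])<.085)&(I[...,2]>.01)&(I[...,2]<.25)
q=I[m];print("cover max z",np.percentile(q[:,2],99),"x range",q[:,0].min(),q[:,0].max())
im2=im.astype(int);o=(im2[...,0]>150)&(im2[...,0]-im2[...,2]>60)&(im2[...,1]<190)&(abs(I[...,0]+.07)<.05)&(abs(I[...,1])<.04)&(I[...,2]>.07)
print("orange",o.sum(),np.median(I[o],0) if o.any() else 0)
cv2.imwrite("pics/s3c.png",cv2.resize(im[170:320,230:380,::-1],None,fx=4,fy=4,interpolation=2))
E
```

```text
6.65 [ 0.47644304 -0.037909    0.30562981] [ 1.97865581  2.43974824 -0.00567042] [-0.6   0.19  0.68  1.94 -0.14  1.06  0.34] [-0.07379317  0.00063211  0.30562981]
cover max z 0.1226141656417462 x range -0.29990794878733346 -0.1513238588858116
orange 73 [-0.09318637  0.01488141  0.33397871]
```

View pics/s3c.png

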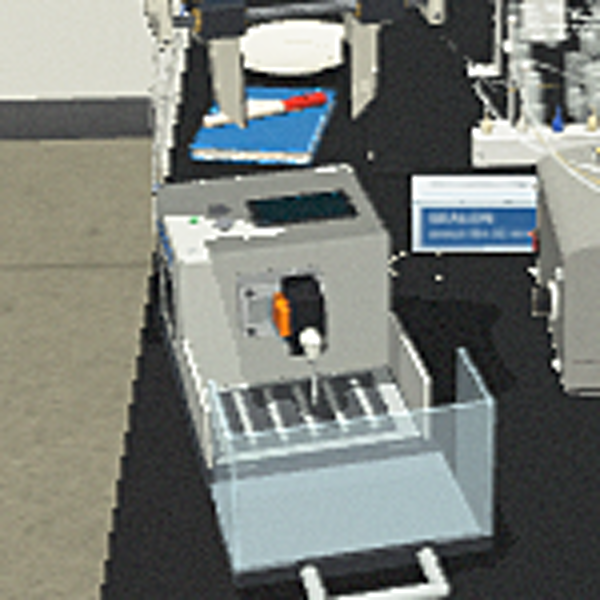

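The cover lies flat open, with the bar at (375,580) and panels up to about 123 mm. The black grip with its orange button stands free at (300,315). I check the block against depth before pinching.

```bash
python3 - <<'E'
from h import *
d=np.load("pics/s3.npz");im=d["im"].astype(int);I=w2i(cloud("side",d["d"]))
b=(abs(I[...,0]+.075)<.035)&(abs(I[...,1])<.03)&(I[...,2]>.072)&(I[...,2]<.13)
o=b&(im[...,0]-im[...,2]>60);k=b&(im.sum(-1)<200)
for n,m in(("orange",o),("black",k)):
    q=I[m];print(n,m.sum(),np.median(q,0).round(4),np.percentile(q,4,0).round(4),np.percentile(q,96,0).round(4))
E
```

```text
orange 41 [-0.0827  0.0147  0.1066] [-0.0883  0.0106  0.0914] [-0.0631  0.0179  0.1126]
black 137 [-0.0891  0.0022  0.1137] [-0.0936 -0.0102  0.0823] [-0.0626  0.011   0.1224]
```

>>> {"method": "carry_out", "body": {
  "plan": [
    [0,0,-4,0,6.5],
    [0,0,-8,0,6.5],
    [0,0,-12,0,6.5],
    [0,0,-15,0,6.5],
    [0,0,-15.9,0,6.5],
    [0,0,-15.9,0,6.5],
    [0,0,-15.9,0,1.5],
    [0,0,-15.9,0,1.5],
    [0,0,-15.9,0,1.5],
    [0,0,-15.9,0,1.5],
    [0,0,-15.9,0,1.5],
    [0,0,-15.9,0,1.5],
    [0,0,-15.9,0,1.5]
  ],
  "squeeze": 25
}}

```text
clock: 8.0
position: [0.4773, -0.0378, 0.1471]
ee_rot: [1.979, 2.438, -0.004]
force: [3.0, 1.4, 0.2]
width: 0.261
```

The opening is 24 mm, so the button is flush. Now draw out 60 mm.

>>> {"method": "carry_out", "body": {
  "plan": [
    [0.1,-0.5,0,0,1.5],
    [0.3,-1.5,0,0,1.5],
    [0.5,-2.5,0,0,1.5],
    [0.7,-3.4,0,0,1.5],
    [0.9,-4.4,0,0,1.5],
    [1.1,-5.3,0,0,1.5],
    [1.2,-5.9,0,0,1.5],
    [1.2,-5.9,0,0,1.5],
    [1.2,-5.9,0,0,1.5],
    [1.2,-5.9,0,0,1.5]
  ]
}}

```text
clock: 9.0
position: [0.4893, -0.0963, 0.1471]
ee_rot: [1.979, 2.439, -0.003]
force: [0.4, 4.6, 1.5]
width: 0.255
```

```bash
python3 - <<'E'
from h import *
s=arm.observe();p=s["position"];print(s["clock"],s["width"],s["force"],w2i(p),w2i([.4773,-.0378,.1471]))
a,_=shot("side","s4");b,_=shot("top","t4")
for n in("top","side"):print(n,proj(n,[i2w(-.040,0,.093),i2w(-.134,0,.099)]).round(1))
A=cv2.resize(a[220:300,260:360,::-1],None,fx=5,fy=5,interpolation=2)
B=cv2.resize(b[235:295,300:360,::-1],None,fx=5,fy=5,interpolation=2)
o=np.zeros((400,800,3),np.uint8);o[:,:500]=A;o[:300,500:]=B;cv2.imwrite("pics/c4.png",o)
E
```

```text
9.0 0.2548643989686126 [0.44777044 4.56614101 1.51318119] [-0.13355182 -0.00019315  0.14706295] [-0.07385899 -0.00022923  0.1471    ]
top [[318.5 263.9]
 [348.1 257. ]]
side [[302.5 244.4]
 [309.7 258.9]]
```

View pics/c4.png

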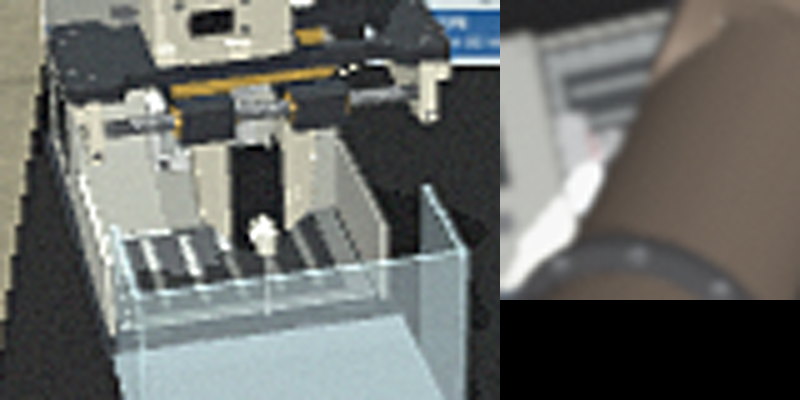

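In the left half the fingers hold the black block, drawn out. In the right half a trace of red shows at crop (595,145), i.e. top-view pixel (319,264), right where the collar edge projects (318.5,263.9). I'll quantify that.

```bash
python3 - <<'E'
from h import *
d=np.load("pics/t4.npz");im=d["im"].astype(int);K,R,t=cam("top");W=cloud("top",d["d"])
C=-R.T@t
def at(u,v,z):
    r=R.T@np.linalg.inv(K)@[u,v,1];return w2i(C+r*(z-C[2])/r[2])
for v in range(258,271):
    print(v,[tuple(int(x) for x in (im[v,u,0]-im[v,u,1:].mean(),im[v,u].mean())) for u in range(312,326)])
rows=[]
R0=np.clip((im[...,0]-im[...,1:].mean(-1)-8),0,None)[258:271,312:324];v,u=np.mgrid[258:271,312:324]
k=(R0>0)
I=np.array([at(a,b,.093) for a,b in zip(u[k],v[k])]);w=R0[k]
for q,ww,a,b in zip(I,w,u[k],v[k]): print(a,b,q.round(4),ww,W[b,a,2].round(3))
g=np.gradient(w2i(W)[...,2]);
E
```

```text
258 [(-2, 182), (-3, 189), (-2, 185), (-2, 178), (-2, 162), (-3, 138), (-4, 125), (-4, 127), (-4, 134), (-4, 137), (-5, 138), (-4, 136), (-4, 132), (-2, 123)]
259 [(-2, 192), (-2, 200), (-1, 200), (-2, 197), (-2, 183), (-3, 158), (-4, 137), (-3, 132), (-4, 132), (-3, 129), (-4, 126), (-2, 119), (-3, 111), (0, 97)]
260 [(-1, 194), (-3, 200), (-2, 201), (-2, 201), (0, 191), (0, 165), (0, 133), (-2, 121), (-4, 123), (-2, 130), (-3, 134), (-1, 125), (-1, 107), (3, 87)]
261 [(-1, 193), (-1, 201), (-1, 200), (-1, 199), (0, 191), (5, 170), (7, 145), (1, 140), (-2, 144), (-3, 160), (-2, 169), (0, 156), (0, 123), (5, 90)]
262 [(-2, 194), (-2, 199), (-3, 199), (-2, 198), (1, 195), (8, 181), (10, 172), (3, 171), (-1, 169), (-3, 175), (-2, 182), (-1, 166), (1, 126), (6, 87)]
263 [(-1, 192), (-1, 198), (-2, 200), (-2, 199), (1, 196), (8, 190), (12, 185), (8, 184), (0, 181), (-2, 181), (-1, 179), (0, 155), (3, 112), (8, 79)]
264 [(-1, 183), (-3, 196), (-3, 199), (-3, 200), (-1, 200), (5, 196), (15, 188), (14, 187), (2, 191), (-1, 187), (-1, 172), (0, 136), (6, 95), (10, 72)]
265 [(-1, 177), (-2, 1
[... 877 characters left out ...]
 262 [-0.0369 -0.0067  0.093 ] 0.5 0.111
318 262 [-0.0399 -0.006   0.093 ] 2.5 0.101
317 263 [-0.0362 -0.0036  0.093 ] 0.5 0.106
318 263 [-0.0392 -0.003   0.093 ] 4.5 0.104
318 264 [-0.0385  0.0001  0.093 ] 7.5 0.102
319 264 [-0.0416  0.0008  0.093 ] 6.0 0.094
318 265 [-0.0378  0.0031  0.093 ] 6.5 0.103
319 265 [-0.0409  0.0038  0.093 ] 6.5 0.093
318 266 [-0.0372  0.0061  0.093 ] 3.0 0.099
319 266 [-0.0402  0.0068  0.093 ] 3.0 0.093
323 267 [-0.0516  0.0126  0.093 ] 1.0 0.588
323 268 [-0.0509  0.0156  0.093 ] 4.0 0.594
322 269 [-0.0472  0.018   0.093 ] 1.5 0.589
323 269 [-0.0502  0.0187  0.093 ] 3.5 0.596
322 270 [-0.0465  0.021   0.093 ] 2.5 0.596
323 270 [-0.0495  0.0217  0.093 ] 3.5 0.602
```

The red sits at inlet x of about -39 to -40 mm (edge: -40), and TCP travel is 59.7 mm. I nudge 0.4 mm further out, then hold.

>>> {"method": "carry_out", "body": {
  "plan": [
    [0.01,-0.04,0,0,1.5],
    [0.01,-0.04,0,0,1.5],
    [0.01,-0.04,0,0,1.5],
    [0.01,-0.04,0,0,1.5],
    [0.01,-0.04,0,0,1.5],
    [0.01,-0.04,0,0,1.5],
    [0.01,-0.04,0,0,1.5],
    [0.01,-0.04,0,0,1.5]
  ]
}}

```text
clock: 9.9
position: [0.4893, -0.0962, 0.147]
ee_rot: [1.978, 2.439, -0.003]
force: [0.2, 5.3, 2.8]
width: 0.257
```

```bash
python3 - <<'E'
from h import *
s=arm.observe();p=s["position"];print(s["clock"],s["width"],s["force"],w2i(p))
im,_=shot("top","t5");im=im.astype(int);r=np.clip(im[...,0]-im[...,1:].mean(-1)-3,0,None)[260:267,315:321]
print(r.astype(int))
o=np.load("pics/t4.npz")["im"].astype(int);ro=np.clip(o[...,0]-o[...,1:].mean(-1)-3,0,None)[260:267,315:321]
u=np.arange(315,321);print((ro.sum(0)@u)/ro.sum(),(r.sum(0)@u)/r.sum(),ro.sum(),r.sum())
d=np.load("pics/s4.npz");I=w2i(cloud("side",d["d"]));m=(I[...,0]<-.16)&(I[...,0]>-.32)&(abs(I[...,1])<.085)&(I[...,2]>.01)&(I[...,2]<.2)
print("cover top z",np.percentile(I[m][:,2],99))
E
```

```text
9.9 0.25722467363992185 [0.20718224 5.34658566 2.8238864 ] [-0.1335216  -0.00019233  0.14702193]
[[0 0 0 0 0 0]
 [0 0 2 4 0 0]
 [0 0 5 7 0 0]
 [0 0 4 8 2 0]
 [0 0 1 8 6 0]
 [0 0 0 9 9 0]
 [0 0 1 7 7 1]]
318.21363636363634 318.1453488372093 110.0 86.0
cover top z 0.19166514544409857
```

>>> {"method": "carry_out", "body": {
  "plan": [
    [0.02,-0.1,0,0,1.5],
    [0.02,-0.1,0,0,1.5],
    [0.02,-0.1,0,0,1.5],
    [0.02,-0.1,0,0,1.5],
    [0.02,-0.1,0,0,1.5],
    [0.02,-0.1,0,0,1.5],
    [0.02,-0.1,0,0,1.5],
    [0.02,-0.1,0,0,1.5]
  ]
}}

```text
clock: 10.75
position: [0.4894, -0.0969, 0.147]
ee_rot: [1.978, 2.44, -0.003]
force: [1.0, 6.2, 2.3]
width: 0.258
```

```bash
python3 - <<'E'
from h import *
s=arm.observe();p=s["position"];print(s["clock"],s["width"],s["force"],w2i(p))
im,_=shot("top","t6");im=im.astype(int);r=np.clip(im[...,0]-im[...,1:].mean(-1)-3,0,None)[260:267,315:321]
u=np.arange(315,321);print((r.sum(0)@u)/r.sum(),r.sum())
a,_=shot("side","s6");cv2.imwrite("pics/c6.png",cv2.resize(a[210:460,230:420,::-1],None,fx=2.4,fy=2.4,interpolation=2))
E
```

```text
10.75 0.2582591247300034 [1.01363266 6.18830926 2.28858379] [-0.13419571 -0.00019342  0.14703293]
318.25866050808315 216.5
```

View pics/c6.png

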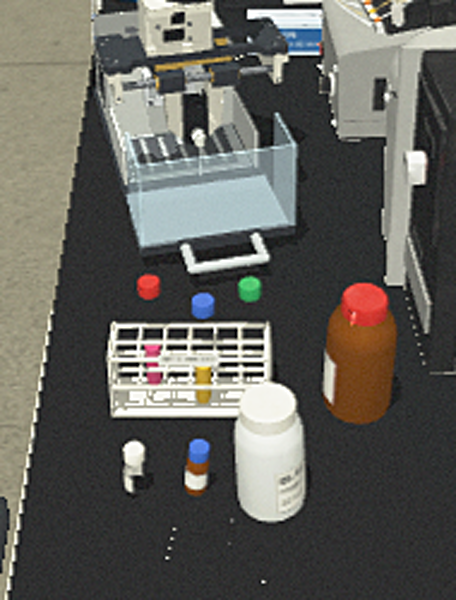

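The cover lies flat (bar at (225,255)), the fingers hold the drawn arm (195,100), and the rack, bottles and vials are undisturbed. The pull is steady at 60.3 mm, so I hand in.

```bash
python3 -c "
from cell import arm
print(arm.sign_off())"
```

```text
the job is handed in; nothing more can be done
None
```

I took the cover by its steel bar, led it to about 0.65 rad and let go, and it sank fully open. Then I pinched the grip block, drew the probe arm out to the 60 mm mark, and handed in at about 11 s still holding it there.

**Last checks:**
- **Draw-out:** the tool moved 60.3 mm from home. In the top view the red band sits at the collar's front edge to within about 1 mm, which is as fine as that picture can show because the robot's arm hides part of the view.
- **Button:** the jaws stand 24 mm apart, which is the block's width with the button flush.
- **Hold:** about 6 N on the wrist along the arm's axis, slightly over the 4–5 N stated for the spring. The grip is set to 25 N.
- **Cover:** it lies flat in the last picture, and depth taken before the pinch put its panels at 123 mm against the 125 mm stated. A repeat of that depth check after the pull read 192 mm. I took that as the gripper being inside the measured region and did not repeat it.
- **Bystanders:** the rack, bottles and vials look undisturbed in the last side picture. The notebook and calculator are outside it, and the arm passed well above them.

My first 0.4 mm correction had no effect because of sag in the arm, so I made a second, larger one.

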